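# Heft the two colour bottles, put the started one away, bring the full one to the cup

### The job

Two white colour bottles look alike, but one is full and the other is nearly used up: lift them clear of the table in turn, setting the first back on the table before taking the other, and feel which is heavier. Stand the lighter one upright on the floor of the open drawer without dropping it and push the drawer fully shut; then bring the heavier one over the mixing cup and finish while still holding it there, upright, still and just above the cup without touching it. Leave the cup, the two jars and the roll of tape where they are and knock nothing over.

Things in the scene. Friction and masses are not known exactly. Their poses are not given: they have to be found in the camera images.
- bottle_p: one of two outwardly identical opaque white bottles, loose on the table: round body 58 mm across up to z = 66, shoulder to z = 77, neck 28 mm across to z = 82, grey flip-top cap 34 mm across from z = 82 to 106 (the top). Origin mid underside, z up. Weight hidden, 0.06 to 0.35 kg; either may stand in either place; the full one is at least 0.16 kg heavier than the other
- bottle_q: the other one of the two identical white colour bottles; same shape, sizes and origin as bottle_p, weight hidden in the same way
- drawer_unit: white steel bench unit with a single drawer, fixed to the table, 190 mm wide (its y), 200 mm deep (its x), 138 mm high; origin in the middle of the underside; its front faces its own -x, roughly towards the robot; the drawer slides out along -x
- drawer_box (a joint): how far the drawer is open, m: 0 fully shut, 0.135 fully open; it stays where it is left and slides with about 1.5 N of friction and 6 N s/m of damping. It starts 0.12 to 0.132 open
- drawer_floor (a point): middle of the drawer's floor, upper face, 16 mm above the table; moves with the drawer, axes as drawer_unit. Inside 154 mm wide, from the front at x = -85 to the back wall at x = +80 mm; side walls 55 mm high, front 112 mm. At the start only x < +20 mm is clear of the cabinet's top (its edge lies at x = opening - 99 mm), whose underside is 114 mm above this floor: an upright bottle passes below it
- drawer_front (a point): mid top edge of the drawer front's outer face, 128 mm above the table; moves with the drawer, axes as drawer_unit. Face 188 mm wide, down to 4 mm above the table, 14 mm thick; a bow handle 70 mm long stands 24 mm out from it, 53 to 68 mm above the table
- mixing_cup: clear plastic mixing cup standing loose on the table, 85 mm across the rim, rim 98 mm high; a stirring stick leans in it up to 116 mm. Origin in the middle of the underside
- brush_jar: jam jar with stubby brushes standing in it, 55 mm across, 122 mm high, loose bystander; origin in the middle of the underside
- yellow_jar: low glass jar with yellow colour, 52 mm across, 44 mm high, loose bystander; origin in the middle of the underside
- tape_roll: roll of masking tape lying flat, 100 mm across, 24 mm high, loose bystander; origin in the middle of the underside
Mind the look-alikes: they are no part of the job. What is shaped like the mixing_cup but yellow is not meant.

How it is judged:
On the way, in this order (a step that is already met when the one before it is completed fails the run):
1. one of the bottles is lifted clear of the table (((height (world z) of bottle_p above 0.012 m and contact force between the fingers and bottle_p above 0.5 N) or (height (world z) of bottle_q above 0.012 m and contact force between the fingers and bottle_q above 0.5 N))), for 0.2 s.
2. it is set back: both bottles stand on the table, let go (height (world z) of each of bottle_p, bottle_q below 0.006 m and angle between each of bottle_p, bottle_q's own z axis and vertical below 0.15 rad and contact force between the fingers and bottle_p below 0.1 N and contact force between the fingers and bottle_q below 0.1 N), for 0.1 s.
3. a bottle is lifted clear of the table again, for comparison (((height (world z) of bottle_p above 0.012 m and contact force between the fingers and bottle_p above 0.5 N) or (height (world z) of bottle_q above 0.012 m and contact force between the fingers and bottle_q above 0.5 N))), for 0.2 s.
4. the lighter bottle (the one under 1.8 N) stands upright in the drawer, let go (((x of bottle_p in the frame of drawer_floor between -0.08 and 0.08 m and y of bottle_p in the frame of drawer_floor between -0.075 and 0.075 m and z of bottle_p in the frame of drawer_floor between -0.006 and 0.006 m and angle between bottle_p's own z axis and vertical below 0.15 rad and contact force between the fingers and bottle_p below 0.1 N and contact force between bottle_p and drawer_unit between 0.2 and 1.8 N) or (x of bottle_q in the frame of drawer_floor between -0.08 and 0.08 m and y of bottle_q in the frame of drawer_floor between -0.075 and 0.075 m and z of bottle_q in the frame of drawer_floor between -0.006 and 0.006 m and angle between bottle_q's own z axis and vertical below 0.15 rad and contact force between the fingers and bottle_q below 0.1 N and contact force between bottle_q and drawer_unit between 0.2 and 1.8 N))), for 0.2 s.
5. the drawer is shut (value of joint drawer_box below 0.008 m), for 0.2 s.
At the end, for the whole second after the job is handed in: Lighter bottle upright (0.15 rad) on the floor of the shut drawer (under 8 mm open); heavier one held still and upright (0.2 rad), within 35 mm of the cup's axis, underside 105 to 190 mm above the table, not touching the cup; cup, jars and tape within 25 mm of their places (value of joint drawer_box below 0.008 m and ((x of bottle_p in the frame of drawer_floor between -0.08 and 0.08 m and y of bottle_p in the frame of drawer_floor between -0.075 and 0.075 m and z of bottle_p in the frame of drawer_floor between -0.006 and 0.006 m and angle between bottle_p's own z axis and vertical below 0.15 rad and contact force between the fingers and bottle_p below 0.1 N and contact force between bottle_p and drawer_unit between 0.2 and 1.8 N and contact force between the fingers and bottle_q above 1 N and horizontal distance between bottle_q and mixing_cup below 0.035 m and height (world z) of bottle_q between 0.105 and 0.19 m and angle between bottle_q's own z axis and vertical below 0.2 rad and linear speed of bottle_q below 0.03 m/s and contact force between bottle_q and mixing_cup below 0.1 N) or (x of bottle_q in the frame of drawer_floor between -0.08 and 0.08 m and y of bottle_q in the frame of drawer_floor between -0.075 and 0.075 m and z of bottle_q in the frame of drawer_floor between -0.006 and 0.006 m and angle between bottle_q's own z axis and vertical below 0.15 rad and contact force between the fingers and bottle_q below 0.1 N and contact force between bottle_q and drawer_unit between 0.2 and 1.8 N and contact force between the fingers and bottle_p above 1 N and horizontal distance between bottle_p and mixing_cup below 0.035 m and height (world z) of bottle_p between 0.105 and 0.19 m and angle between bottle_p's own z axis and vertical below 0.2 rad and linear speed of bottle_p below 0.03 m/s and contact force between bottle_p and mixing_cup below 0.1 N)) and angle between mixing_cup's own z axis and vertical below 0.1 rad and distance of each of mixing_cup, brush_jar, yellow_jar, tape_roll from where it was at the start of the episode below 0.025 m); the arm keeps its last pose, push and grip.
It fails at once if a bottle falls over (angle between any of bottle_p, bottle_q's own z axis and vertical above 0.8 rad).
It fails at once if a bottle is dropped (falls freely by more than about 15 mm) ((linear speed of bottle_p above 0.5 m/s and contact force between the fingers and bottle_p below 0.05 N) or (linear speed of bottle_q above 0.5 m/s and contact force between the fingers and bottle_q below 0.05 N)).
It fails at once if the cup or the brush jar is knocked over (angle between any of mixing_cup, brush_jar's own z axis and vertical above 0.5 rad).
It also fails if it takes over 72 s, if anything falls off the work surface, if the arm or the gripper's body presses on something with over 40 N, if the wrist force passes 120 N, or if a joint passes its speed limit or range.

### The arm

A 7-joint arm with a two-finger parallel gripper is mounted at the origin on a cart in front of the work surface, level with it; the furniture and walls round the work are solid. World frame = base frame: x ahead of the robot, y to its left, z up, the work surface at z = 0. Lengths are in m, angles in rad, forces in N, time in s.
With the tool pointing down it reaches from about 0.4 to 0.85 m from the base axis. Payload 4.5 kg.
Tool frame: the origin (TCP) lies where the fingers leave the gripper's body, on its centre line; the fingertips stand 64 mm ahead of it and the grasp point (between the pads) lies 45 mm ahead of it; z points along the fingers, y is the line along which they close (so a half turn about z gives the same grasp; the last joint's range is limited). The gripper opens to 88 mm and grips with 3 to 60 N. Pads are 18 mm wide; open, the fingers measure 123 mm over their backs; the gripper's body (75 mm by 187 mm) begins 45 mm behind the grasp point.
Start: joints at [-1.239, 0.689, -0.195, 1.565, 0.157, 0.902, -0.215], TCP at [0.183, 0.598, 0.303] pointing down, gripper open.
Joint ranges: [-3.01, 3.01], [-0.46, 2.08], [-1.47, 1.51], [0.13, 2.56], [-1, 4.14], [0.04, 2.09], [-2.66, 2.66]. Speed limits (rad/s): [2.57, 2.57, 3.14, 3.14, 3.14, 3.14, 3.14].

### API

Orientations are given as a unit quaternion [x, y, z, w].
In Python, from plant import r gives the robot as it stands.
- The arm moves only by the tool play_rows, never from a script. Its arguments are lists of equal length, an entry for each row: "translation": the shift along the tool's x, y, z in m, a list of three; "delta_rot": the turn, a rotation vector about the tool's x, y, z in degrees, a list of three; "grip": the opening, from -1 (shut) to 1 (fully open). In form: {"translation": [[x, y, z], ...], "delta_rot": [[rx, ry, rz], ...], "grip": [grip, ...]}. A call has 1 to 20 rows; each row shifts and turns the commanded pose from where the row before left it, along the tool's axes as they then stand; what a row does not reach is not made up. A row lasts 1/8 s, in which the tool goes at most 62.5 mm and 10.7 degrees, less where a joint would pass 70% of its speed; a pose out of reach is approached as far as the arm can. A call with a gripper value outside its range is refused whole. The fingers move at their own pace and stop on an object; "squeeze" is the grip in N (left out, the last holds). Time passes only in rows, so rows that do not move let the fingers close. It gives the time, the measured TCP pose, the force, the opening and the grip force at its end, in the units of the state.
- r.get_state(): the state, without advancing time (a new reading comes with each control period).
- r.snapshot(name): name is "scene" or "top" or "wrist"; returns the picture (384x512x3 uint8, blue, green, red); there is no depth.
- r.get_calibration(name): a dict with "intrinsics" (3x3 intrinsics, pixels), "eye" and "rotation" of the camera in the world. Camera axes: x right, y up, looking along -z (the intrinsics and any distortion apply to the point x, -y, -z); pixel columns grow to the right and rows downward; lengths in m; the calibration is good to about 2 mm. A picture is of the moment at which its call begins: read the wrist's pose just before it. get_calibration takes no time and is no camera call; for the wrist camera it gives the pose at the moment of the call.
- r.finish_job(): hands the job in; it is judged then, once.
Trained networks look in the newest picture that a camera, given by its name, has taken for a name from the list of things; names that differ only in an ending like _2 or _b are one class to them, and where a whole thing is asked for, a point or a joint stands for the part that bears it (a point fixed in the world has none). Each returns a list of dicts, best first, with "confidence" (0 to 1); they miss things now and then, are a little off and sometimes report something else, mostly with a low value. They report only what shows in the picture. A call takes as long as a camera call. They do not tell look-alikes from the thing itself.
- r.look_for(camera, target): "point" ([x, y, z] in m, in world coordinates, good to about 4 mm: the middle of the surface that is visible of it).
- r.silhouettes(camera, target): "pixels" (384x512 bool, what is visible of it).
The state is a dict: "clock": time; "q": joint angles; "qd": joint speeds; "joint_torque": joint torques, N m; "tool_pos": TCP position; "eef_rot": TCP orientation; "contact_force": force on the tool from outside, world axes, zero at the start; "moment": the same for the moment, N m; "opening": opening from 0.0 (shut) to 1.0 (fully open); "finger_force": force on a finger pad.
Only numpy, scipy, OpenCV 4.12 (cv2) and the standard library are available. Lean on these libraries where they do the work, as an engineer would, in place of code of your own. Each camera call takes 0.05 s, during which the arm holds its last target. There are 200 camera calls.

## Working session

There is one attempt and no reset: what is moved stays moved. The work goes in short steps, Python scripts to look and compute and a tool call to move; the robot and the scene stay as the last step left them, time stands still between calls to the robot, and variables do not carry over. Pictures are saved under pics/ and viewed, at most 10 in all, crops included, and the job is handed in when it is done.

Besides the shell and the picture viewer there is one more tool, called after "Request:" as a command line: name --argument value ..., lists and objects as JSON in quotes. play_rows: Moves the arm, as the interface text tells. Its arguments: {"type":"object","properties":{"translation":{"type":"array","items":{"type":"array","items":{"type":"number"}}},"delta_rot":{"type":"array","items":{"type":"array","items":{"type":"number"}}},"grip":{"type":"array","items":{"type":"number"}},"squeeze":{"type":"number"}},"required":["translation","delta_rot","grip"]}

```bash
ls; mkdir -p pics
python3 - <<'E'
from plant import r
import cv2,numpy as np
s=r.get_state();print({k:np.round(v,3) for k,v in s.items()})
a=r.snapshot("scene");b=r.snapshot("top")
cv2.imwrite("pics/a.png",a);cv2.imwrite("pics/b.png",b)
for c in("scene","top"):
  k=r.get_calibration(c);print(c,np.round(k["eye"],3),np.round(k["rotation"],3).tolist(),np.round(k["intrinsics"],1).tolist())
  for t in("bottle_p","drawer_unit","drawer_front","drawer_floor","mixing_cup","brush_jar","yellow_jar","tape_roll"):
    print(t,[(np.round(d["point"],3).tolist(),round(d["confidence"],2)) for d in r.look_for(c,t)][:4])
E
```

```text
pics
{'clock': np.float64(0.0), 'q': array([-1.239,  0.69 , -0.195,  1.566,  0.157,  0.903, -0.215]), 'qd': array([ 0.   , -0.   ,  0.   ,  0.   ,  0.001,  0.   ,  0.003]), 'joint_torque': array([-1.0000e-03, -5.2756e+01, -1.2670e+00, -1.5343e+01, -5.3000e-02,
        7.0000e-03,  0.0000e+00]), 'tool_pos': array([0.183, 0.597, 0.302]), 'eef_rot': array([ 0.148,  0.989, -0.001, -0.   ]), 'contact_force': array([-1.018, -0.493, -0.529]), 'moment': array([-0.   ,  0.043, -0.011]), 'finger_force': np.float64(0.0), 'opening': np.float64(0.998)}
scene [ 0.936 -0.467  1.002] [0.287, 0.102, 0.296, 0.905] [[478.2, 0.0, 255.8], [0.0, 478.2, 190.7], [0.0, 0.0, 1.0]]
bottle_p [([0.48, -0.181, 0.072], 0.82), ([0.649, -0.21, 0.072], 0.78), ([0.753, -0.12, 0.02], 0.43)]
drawer_unit [([0.623, 0.019, 0.132], 0.74)]
drawer_front [([0.471, 0.004, 0.039], 0.71)]
drawer_floor [([0.655, -0.211, 0.07], 0.16)]
mixing_cup [([0.42, 0.227, 0.065], 0.94)]
brush_jar [([0.636, 0.297, 0.065], 0.79)]
yellow_jar [([0.751, -0.118, 0.017], 0.57), ([0.472, 0.006, 0.04], 0.23)]
tape_roll [([0.357, -0.139, 0.024], 0.82)]
top [0.333 0.058 1.177] [-0.069, 0.075, 0.749, -0.654] [[389.5, 0.0, 253.1], [0.0, 389.5, 196.2], [0.0, 0.0, 1.0]]
bottle_p [([0.464, -0.166, 0.072], 0.76), ([0.63, -0.194, 0.069], 0.57)]
drawer_unit [([0.593, 0.035, 0.141], 0.6), ([0.488, 0.352, 0.05], 0.46)]
drawer_front [([0.499, 0.018, 0.016], 0.74)]
drawer_floor [([0.5, 0.014, 0.012], 0.92)]
mixing_cup [([0.425, 0.236, 0.041], 0.94), ([0.488, 0.352, 0.048], 0.59), ([0.35, -0.141, 0.026], 0.24)]
brush_jar [([0.626, 0.303, 0.071], 0.6), ([0.744, -0.123, 0.019], 0.28)]
yellow_jar [([0.742, -0.121, 0.019], 0.56), ([0.491, 0.352, 0.048], 0.56)]
tape_roll [([0.349, -0.139, 0.026], 0.66)]
```

View pics/a.png

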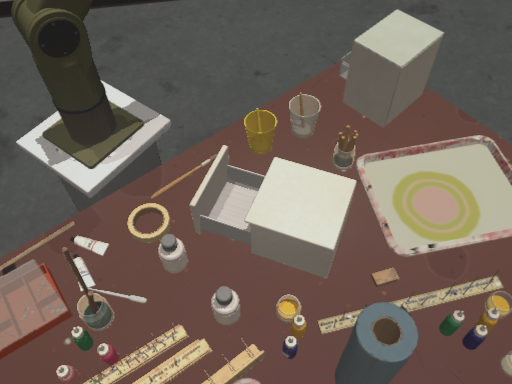

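View pics/b.png

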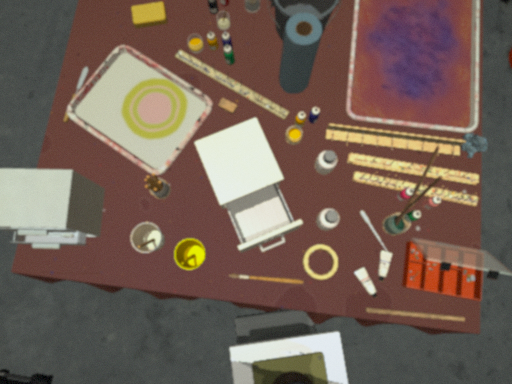

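```bash
cat > h.py <<'E'
from plant import r
import cv2,numpy as np
from scipy.spatial.transform import Rotation as R
from scipy.optimize import minimize
def cal(c):
    k=r.get_calibration(c);q=np.array(k["rotation"],float)
    return np.array(k["intrinsics"]),np.array(k["eye"]),(R.from_quat(q).as_matrix() if q.size==4 else q)
def proj(c,P,K=None):
    K,e,M=K or cal(c);p=(np.atleast_2d(P)-e)@M;p=p*[1,-1,-1]
    u=p@K.T;return u[:,:2]/u[:,2:]
def ray(c,px,z):
    K,e,M=cal(c);d=np.linalg.inv(K)@[px[0],px[1],1];d=M@(d*[1,-1,-1]);return e+d*(z-e[2])/d[2]
T=np.linspace(0,2*np.pi,40)
def cyl(r0,r1,z0,z1):
    return np.vstack([np.c_[rr*np.cos(T),rr*np.sin(T),0*T+z] for rr,z in((r0,z0),(r1,z1))])
BOT=[cyl(.029,.029,0,.066),cyl(.029,.014,.066,.077),cyl(.017,.017,.077,.106)]
CUP=[cyl(.030,.0425,0,.098)]
JAR=[cyl(.0275,.0275,0,.1)]
def box(x0,x1,y0,y1,z0,z1): return np.array([[x,y,z] for x in(x0,x1) for y in(y0,y1) for z in(z0,z1)],float)
def render(c,parts,x,y,yaw=0,K=None):
    m=np.zeros((384,512),np.uint8);Rz=R.from_euler('z',yaw).as_matrix()
    for p in parts:
        h=cv2.convexHull(np.round(proj(c,p@Rz.T+[x,y,0],K)*16).astype(np.int32))
        cv2.fillConvexPoly(m,h,255,cv2.LINE_AA,4)
    return m/255.
def fit(masks,parts,x0,step=(.015,.015)):
    Ks={c:cal(c) for c in masks}
    def cost(v):
        return sum(1-np.minimum(m,a).sum()/np.maximum(m,a).sum() for c,a in masks.items() for m in[render(c,parts,*v,K=Ks[c])])
    x0=np.array(x0,float);sx=np.vstack([x0]+[x0+np.eye(len(x0))[i]*(step+(.1,))[i] for i in range(len(x0))])
    o=minimize(cost,x0,method="Nelder-Mead",options=dict(initial_simplex=sx,xatol=2e-4,fatol=1e-4));return o.x,o.fun
E
python3 - <<'E'
from h import *
for c in("scene","top"):
  print(c,"tcp",proj(c,[.183,.598,.3]),"cups",proj(c,[[.42,.23,.05],[.488,.352,.05]]).round())
M={}
for c in("scene","top"):
  r.snapshot(c)
  for t in("bottle_p","drawer_unit","drawer_front","mixing_cup","brush_jar"):
    for d in r.silhouettes(c,t)[:3]:
      m=d["pixels"];ys,xs=np.nonzero(m)
      print(c,t,round(d["confidence"],2),m.sum(),xs.min(),xs.max(),ys.min(),ys.max())
      M[c,t,len([k for k in M if k[:2]==(c,t)])]=m
np.save("M.npy",M,allow_pickle=True)
E
```

```text
scene tcp [[269.56951669 -45.82795401]] cups [[261. 133.]
 [307. 116.]]
top tcp [[  9.46566995 384.83032801]] cups [[192. 254.]
 [147. 237.]]
scene bottle_p 0.98 875 158 187 234 272
scene bottle_p 0.88 855 211 239 286 324
scene drawer_unit 0.61 13136 189 355 145 276
scene drawer_front 0.74 4250 189 263 146 243
scene mixing_cup 0.63 1091 289 320 93 137
scene brush_jar 0.87 744 332 357 126 170
top bottle_p 0.89 412 317 340 209 231
top bottle_p 0.83 405 315 337 151 174
top drawer_unit 0.69 283 285 302 126 145
top drawer_unit 0.6 7549 196 301 119 251
top drawer_front 0.71 3136 226 302 183 252
top drawer_front 0.69 539 303 337 245 279
top mixing_cup 0.59 778 175 205 239 269
top mixing_cup 0.57 832 131 164 222 252
top mixing_cup 0.45 388 146 170 174 198
top brush_jar 0.7 430 146 171 174 198
```

Run:
```python
from h import *
M=np.load("M.npy",allow_pickle=True).item()
f=lambda n,ms,p,x:print(n,*[np.round(q,4) for q in fit(ms,p,x)],[np.round(fit({c:m},p,x)[0],4).tolist() for c,m in ms.items()])
f("A",{"scene":M["scene","bottle_p",0],"top":M["top","bottle_p",0]},BOT,[.465,-.17])
f("B",{"scene":M["scene","bottle_p",1],"top":M["top","bottle_p",1]},BOT,[.63,-.2])
f("cup",{"scene":M["scene","mixing_cup",0],"top":M["top","mixing_cup",1]},CUP,[.488,.352])
f("jar",{"scene":M["scene","brush_jar",0],"top":M["top","brush_jar",0]},JAR,[.63,.3])
best=None
for o in np.arange(.118,.136,.002):
  D=[box(-.1,.1,-.095,.095,0,.138),box(-.1-o,-.086-o,-.094,.094,.004,.128),box(-.1-o,-.1,-.08,.08,.01,.071),box(-.124-o,-.1-o,-.035,.035,.053,.068)]
  q=fit({"scene":M["scene","drawer_unit",0],"top":M["top","drawer_unit",1]},D,[.6,.03,-.1])
  print(round(o,3),np.round(q[0],4),round(q[1],4))
```

```text
A [ 0.468  -0.1764] 0.2101 [[0.4698, -0.1776], [0.4678, -0.1761]]
B [ 0.641  -0.2003] 0.2967 [[0.6427, -0.2016], [0.6391, -0.1999]]
cup [0.4814 0.3428] 0.1331 [[0.4807, 0.342], [0.4816, 0.3433]]
jar [0.6305 0.3089] 0.3684 [[0.6295, 0.3095], [0.6314, 0.3072]]
0.118 [0.6494 0.0577 0.2569] 0.132
0.12 [0.6497 0.0586 0.2654] 0.1225
0.122 [0.6501 0.0589 0.2654] 0.1167
0.124 [0.6512 0.0596 0.2649] 0.1152
0.126 [0.6521 0.06   0.267 ] 0.1191
0.128 [0.6532 0.0604 0.2686] 0.1258
0.13 [0.6534 0.0606 0.2692] 0.1341
0.132 [0.6557 0.0617 0.2713] 0.1431
0.134 [0.6568 0.0613 0.271 ] 0.1517
0.136 [0.6569 0.0619 0.2706] 0.1601
```

```bash
cat >> h.py <<'E'
def to(x,y,z,yaw_y=None):
    """remaining move from the measured pose in tool axes"""
    s=r.get_state();M=R.from_quat(s["eef_rot"]).as_matrix();p=np.array(s["tool_pos"])
    a=np.degrees(np.arctan2(M[1,1],M[0,1]))
    print("t",round(float(s["clock"]),2),"pos",p.round(4),"ylane",round(a,1),"tool d",((np.array([x,y,z])-p)@M).round(4),"zaxis",M[:,2].round(3),"q",np.round(s["q"],2))
E
python3 - <<'E'
from h import *
for n,p in(("l",(347,103)),("f",(390,121)),("r",(430,87))): print(n,ray("scene",p,0).round(3))
for n,p in(("tl",(352,40)),("tf",(396,65)),("tr",(438,42)),("tb",(400,16))): print(n,ray("scene",p,.0).round(3),ray("scene",p,.2).round(3))
for p in((102,195),(100,208),(88,245),(0,168)): print("top",ray("top",p,0).round(3),ray("top",p,.2).round(3))
to(.468,-.1764,.3)
img=r.snapshot("top")
o=.124
D=[box(-.1,.1,-.095,.095,0,.138),box(-.1-o,-.086-o,-.094,.094,.004,.128)]
def draw(c,img):
  for parts,x,y,w in((D,.6512,.0596,.265),(BOT,.468,-.1764,0),(BOT,.641,-.2003,0),(CUP,.4814,.3428,0)):
    Rz=R.from_euler('z',w).as_matrix()
    for p in parts:
      cv2.polylines(img,[np.round(proj(c,p@Rz.T+[x,y,0])[:]).astype(np.int32)[[0,1,3,2,6,7,5,4]] if len(p)==8 else np.round(proj(c,p+[x,y,0])).astype(np.int32)],True,(0,255,0),1)
  return img
a=draw("top",img);b=draw("scene",r.snapshot("scene"))
cv2.imwrite("pics/c.png",np.vstack([cv2.resize(a[110:270,120:360],(720,480))[::1]])) 
cv2.imwrite("pics/d.png",cv2.resize(b[80:330,140:370],(550,598)))
E
```

```text
l [0.53  0.509 0.   ]
f [0.666 0.517 0.   ]
r [0.698 0.713 0.   ]
tl [0.395 0.773 0.   ] [0.503 0.525 0.2  ]
tf [0.569 0.745 0.   ] [0.643 0.503 0.2  ]
tr [0.629 0.926 0.   ] [0.69  0.648 0.2  ]
tb [0.464 0.982 0.   ] [0.558 0.693 0.2  ]
top [0.643 0.494 0.   ] [0.59 0.42 0.2 ]
top [0.603 0.502 0.   ] [0.557 0.427 0.2  ]
top [0.494 0.544 0.   ] [0.467 0.462 0.2  ]
top [0.773 0.807 0.   ] [0.698 0.68  0.2  ]
t 1.5 pos [0.1834 0.5975 0.3027] ylane 72.9 tool d [-0.4992 -0.6563  0.0027] zaxis [ 0.  0. -1.] q [-1.24  0.69 -0.19  1.57  0.16  0.9  -0.22]
```

View pics/c.png

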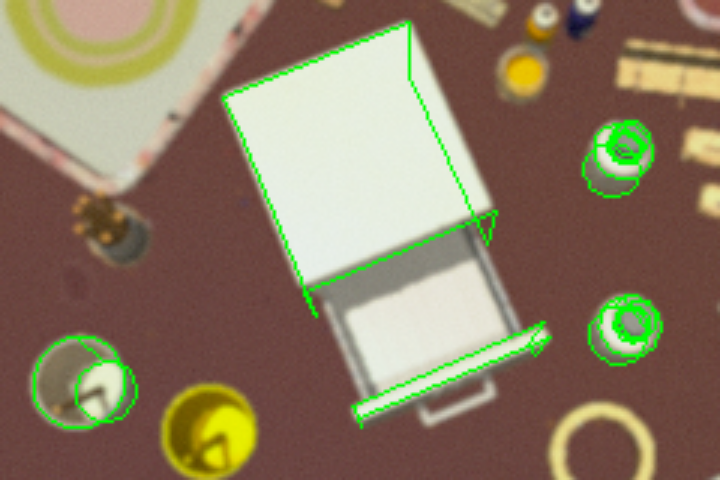

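View pics/d.png

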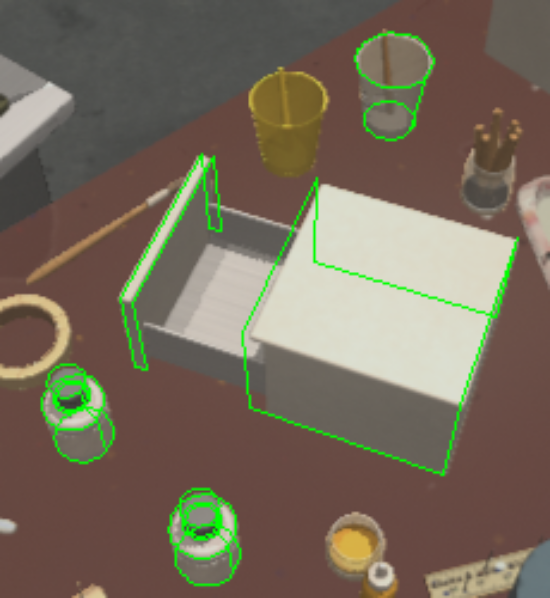

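Request:
play_rows --translation '[[-0.037, -0.0275, 0], [-0.037, -0.0275, 0], [-0.037, -0.0275, 0], [-0.037, -0.0275, 0], [-0.037, -0.0275, 0], [-0.037, -0.0275, 0], [-0.037, -0.0275, 0], [-0.037, -0.0275, 0], [-0.0187, -0.0395, 0], [-0.0187, -0.0395, 0], [-0.0187, -0.0395, 0], [-0.0187, -0.0395, 0], [-0.0187, -0.0395, 0], [-0.0187, -0.0395, 0]]' --delta_rot '[[0, 0, 0], [0, 0, 0], [0, 0, 0], [0, 0, 0], [0, 0, 0], [0, 0, 0], [0, 0, 0], [0, 0, 0], [0, 0, 0], [0, 0, 0], [0, 0, 0], [0, 0, 0], [0, 0, 0], [0, 0, 0]]' --grip '[1, 1, 1, 1, 1, 1, 1, 1, 1, 1, 1, 1, 1, 1]'

```text
clock: 3.35
tool_pos: [0.4399, 0.0395, 0.303]
eef_rot: [0.148, 0.989, 0.0, 0.0]
contact_force: [1.3, -0.1, 0.0]
opening: 0.998
finger_force: 0.0
```

```bash
python3 -c "
from h import *
to(.468,-.1764,.3)"
```

```text
t 3.35 pos [0.4399 0.0395 0.303 ] ylane 72.9 tool d [-0.0902 -0.1982  0.0029] zaxis [ 0.001  0.    -1.   ] q [-0.    0.47 -0.28  2.09  0.22  0.61  0.84]
```

Request:
play_rows --translation '[[-0.018, -0.0396, 0], [-0.018, -0.0396, 0], [-0.018, -0.0396, 0], [-0.018, -0.0396, 0], [-0.018, -0.0396, 0], [0, 0, 0.02], [0, 0, 0.025], [0, 0, 0.025], [0, 0, 0.02], [0, 0, 0]]' --delta_rot '[[0, 0, 0], [0, 0, 0], [0, 0, 0], [0, 0, 0], [0, 0, 0], [0, 0, -8], [0, 0, -8], [0, 0, -8], [0, 0, -8], [0, 0, 0]]' --grip '[1, 1, 1, 1, 1, 1, 1, 1, 1, 1]'

```text
clock: 4.6
tool_pos: [0.4668, -0.1748, 0.2117]
eef_rot: [-0.129, 0.992, 0.001, -0.001]
contact_force: [-0.0, 0.7, 0.4]
opening: 1.002
finger_force: 0.0
```

Run:
```python
from h import *
to(.468,-.1764,.139)
img=r.snapshot("wrist")
for d in r.look_for("wrist","bottle_p"): print(np.round(d["point"],4),d["confidence"])
c=proj("wrist",[[.468,-.1764,.106],[.641,-.2003,.106]]);print(c)
for p in c.astype(int): cv2.circle(img,tuple(int(v) for v in p),4,(0,255,0),1)
cv2.imwrite("pics/e.png",img)
```

```text
t 4.6 pos [ 0.4668 -0.1748  0.2117] ylane 104.9 tool d [-0.0009 -0.002   0.0727] zaxis [-0.002  0.001 -1.   ] q [ 0.49  0.69 -0.37  2.02  0.49  0.52  1.6 ]
[ 0.6249 -0.1995  0.0704] 0.77
[ 0.4542 -0.1774  0.0716] 0.75
[ 0.4483 -0.0398  0.0706] 0.64
[[256.07179866 215.49205455]
 [171.92308546 403.37556067]]
```

View pics/e.png

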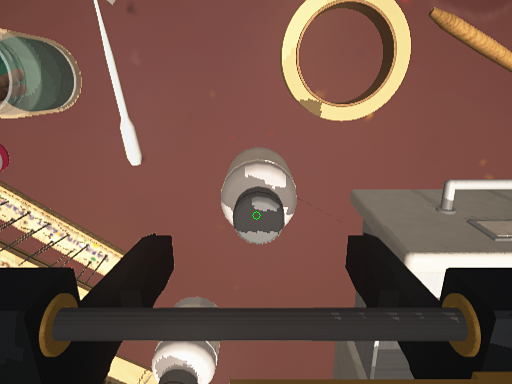

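Request:
play_rows --translation '[[-0.001, -0.002, 0.02], [0, 0, 0.02], [0, 0, 0.02], [0, 0, 0.012], [0, 0, 0], [0, 0, 0], [0, 0, 0], [0, 0, 0], [0, 0, 0], [0, 0, 0], [0, 0, 0]]' --delta_rot '[[0, 0, 0], [0, 0, 0], [0, 0, 0], [0, 0, 0], [0, 0, 0], [0, 0, 0], [0, 0, 0], [0, 0, 0], [0, 0, 0], [0, 0, 0], [0, 0, 0]]' --grip '[1, 1, 1, 1, 1, -1, -1, -1, -1, -1, -1]' --squeeze 25

```text
clock: 6.08
tool_pos: [0.4689, -0.1763, 0.1407]
eef_rot: [-0.13, 0.992, 0.0, -0.0]
contact_force: [-0.3, 0.2, -0.3]
opening: 0.373
finger_force: 24.8
```

```bash
python3 -c "
from h import *
to(.468,-.1764,.14);s=r.get_state();print(s['contact_force'],s['opening'],s['finger_force'],s['joint_torque'])"
```

```text
t 6.08 pos [ 0.4689 -0.1763  0.1407] ylane 104.9 tool d [0.0009 0.0001 0.0007] zaxis [-0.  0. -1.] q [ 0.42  0.82 -0.25  2.06  0.58  0.34  1.53]
[-0.34673124  0.20648528 -0.34491079] 0.37325278259562084 24.789461504299197 [ 3.85196982e-01 -4.80351019e+01 -1.38626330e+00 -5.65505862e+00
  8.72770627e-02  8.84501939e-02 -1.59731244e-04]
```

Opening 0.373·88 = 33 mm: the cap is held. Lift 30 mm and weigh.

Request:
play_rows --translation '[[0, 0, -0.01], [0, 0, -0.01], [0, 0, -0.01], [0, 0, 0], [0, 0, 0], [0, 0, 0], [0, 0, 0]]' --delta_rot '[[0, 0, 0], [0, 0, 0], [0, 0, 0], [0, 0, 0], [0, 0, 0], [0, 0, 0], [0, 0, 0]]' --grip '[-1, -1, -1, -1, -1, -1, -1]'

```text
clock: 6.95
tool_pos: [0.4688, -0.1764, 0.1704]
eef_rot: [-0.13, 0.992, 0.0, -0.0]
contact_force: [-0.3, 0.0, -0.6]
opening: 0.369
finger_force: 24.8
```

Request:
play_rows --translation '[[0, 0, 0]]' --delta_rot '[[0, 0, 0]]' --grip '[-1]'

```text
clock: 7.08
tool_pos: [0.4689, -0.1764, 0.1705]
eef_rot: [-0.13, 0.992, 0.0, -0.0]
contact_force: [-1.1, 0.5, 0.4]
opening: 0.374
finger_force: 24.8
```

Request:
play_rows --translation '[[0, 0, 0]]' --delta_rot '[[0, 0, 0]]' --grip '[-1]'

```text
clock: 7.2
tool_pos: [0.4689, -0.1765, 0.1706]
eef_rot: [-0.13, 0.992, 0.0, -0.0]
contact_force: [-0.4, 0.2, -1.2]
opening: 0.375
finger_force: 24.8
```

Request:
play_rows --translation '[[0, 0, 0]]' --delta_rot '[[0, 0, 0]]' --grip '[-1]'

```text
clock: 7.32
tool_pos: [0.4689, -0.1765, 0.1707]
eef_rot: [-0.13, 0.992, 0.0, -0.0]
contact_force: [-0.1, -0.1, -0.8]
opening: 0.372
finger_force: 24.8
```

Request:
play_rows --translation '[[0, 0, 0.01], [0, 0, 0.01], [0, 0, 0.007], [0, 0, 0.003], [0, 0, 0], [0, 0, 0], [0, 0, 0], [0, 0, 0], [0, 0, 0], [0, 0, -0.02], [0, 0, -0.025], [0, 0, -0.025]]' --delta_rot '[[0, 0, 0], [0, 0, 0], [0, 0, 0], [0, 0, 0], [0, 0, 0], [0, 0, 0], [0, 0, 0], [0, 0, 0], [0, 0, 0], [0, 0, 0], [0, 0, 0], [0, 0, 0]]' --grip '[-1, -1, -1, -1, -1, 1, 1, 1, 1, 1, 1, 1]'

```text
clock: 8.82
tool_pos: [0.4688, -0.1765, 0.2113]
eef_rot: [-0.13, 0.992, 0.0, -0.0]
contact_force: [0.2, -0.4, 0.7]
opening: 0.999
finger_force: 0.0
```

Request:
play_rows --translation '[[-0.032, -0.0134, 0], [-0.032, -0.0134, 0], [-0.032, -0.0134, 0], [-0.032, -0.0134, 0], [-0.032, -0.0134, 0], [0, 0, 0]]' --delta_rot '[[0, 0, 0], [0, 0, 0], [0, 0, 0], [0, 0, 0], [0, 0, 0], [0, 0, 0]]' --grip '[1, 1, 1, 1, 1, 1]'

```text
clock: 9.57
tool_pos: [0.6426, -0.1997, 0.2103]
eef_rot: [-0.13, 0.992, 0.0, 0.001]
contact_force: [0.1, 0.3, 0.4]
opening: 1.004
finger_force: 0.0
```

Run:
```python
from h import *
to(.641,-.2003,.14)
M={}
for c in("scene","top"):
  r.snapshot(c)
  for d in r.silhouettes(c,"bottle_p"): 
    m=d["pixels"];ys,xs=np.nonzero(m);print(c,d["confidence"],m.sum(),xs.mean(),ys.mean())
f=fit
img=r.snapshot("wrist")
c=proj("wrist",[[.641,-.2003,.106],[.468,-.1764,.106]]);print(c)
for p in c.astype(int): cv2.circle(img,tuple(int(v) for v in p),4,(0,255,0),1)
cv2.imwrite("pics/f.png",img)
```

```text
t 9.57 pos [ 0.6426 -0.1997  0.2103] ylane 104.9 tool d [ 0.0019 -0.0001  0.0703] zaxis [ 0.002  0.001 -1.   ] q [ 0.45  0.88 -0.42  1.48  0.43  0.87  1.72]
scene 0.89 577 228.9948006932409 308.06585788561523
scene 0.58 845 171.73254437869824 253.46272189349114
scene 0.28 873 148.17640320733105 222.4868270332188
top 0.97 404 327.78712871287127 219.4108910891089
top 0.47 219 327.4703196347032 166.03196347031962
[[257.50506275 219.47980351]
 [399.25440235 -92.592457  ]]
```

View pics/f.png

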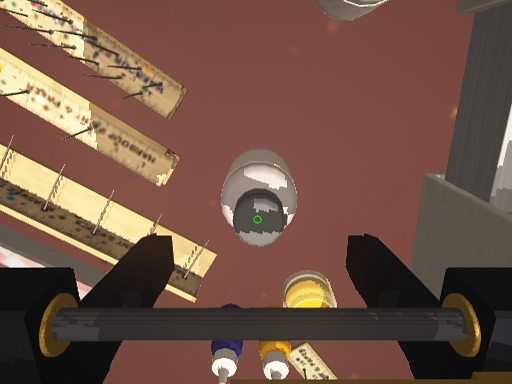

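The predicted cap centre (257, 219) lies on the cap of bottle B; A stands. Descend, grip and lift.

Request:
play_rows --translation '[[0.001, 0, 0.02], [0, 0, 0.02], [0, 0, 0.02], [0, 0, 0.01], [0, 0, 0], [0, 0, 0], [0, 0, 0], [0, 0, 0], [0, 0, 0], [0, 0, 0], [0, 0, 0]]' --delta_rot '[[0, 0, 0], [0, 0, 0], [0, 0, 0], [0, 0, 0], [0, 0, 0], [0, 0, 0], [0, 0, 0], [0, 0, 0], [0, 0, 0], [0, 0, 0], [0, 0, 0]]' --grip '[1, 1, 1, 1, 1, -1, -1, -1, -1, -1, -1]'

```text
clock: 11.2
tool_pos: [0.6399, -0.2004, 0.1407]
eef_rot: [-0.13, 0.992, -0.0, 0.0]
contact_force: [0.5, -0.4, 0.2]
opening: 0.373
finger_force: 25.0
```

Request:
play_rows --translation '[[0, 0, -0.01], [0, 0, -0.01], [0, 0, -0.01], [0, 0, 0], [0, 0, 0], [0, 0, 0], [0, 0, 0]]' --delta_rot '[[0, 0, 0], [0, 0, 0], [0, 0, 0], [0, 0, 0], [0, 0, 0], [0, 0, 0], [0, 0, 0]]' --grip '[-1, -1, -1, -1, -1, -1, -1]'

```text
clock: 12.08
tool_pos: [0.6397, -0.2002, 0.1703]
eef_rot: [-0.13, 0.992, 0.0, -0.0]
contact_force: [0.3, -1.0, -2.7]
opening: 0.373
finger_force: 25.0
```

Request:
play_rows --translation '[[0, 0, 0]]' --delta_rot '[[0, 0, 0]]' --grip '[-1]'

```text
clock: 12.2
tool_pos: [0.6398, -0.2002, 0.1704]
eef_rot: [-0.13, 0.992, 0.0, -0.0]
contact_force: [-0.2, -0.1, -2.8]
opening: 0.378
finger_force: 25.0
```

Request:
play_rows --translation '[[0, 0, 0]]' --delta_rot '[[0, 0, 0]]' --grip '[-1]'

```text
clock: 12.32
tool_pos: [0.6398, -0.2002, 0.1706]
eef_rot: [-0.13, 0.992, 0.0, -0.0]
contact_force: [0.2, 0.1, -2.6]
opening: 0.372
finger_force: 25.0
```

Request:
play_rows --translation '[[0, 0, 0.01], [0, 0, 0.01], [0, 0, 0.007], [0, 0, 0.003], [0, 0, 0], [0, 0, 0], [0, 0, 0], [0, 0, 0], [0, 0, 0], [0, 0, -0.02], [0, 0, -0.025], [0, 0, -0.025], [0.032, 0.0134, 0], [0.032, 0.0134, 0], [0.032, 0.0134, 0], [0.032, 0.0134, 0], [0.031, 0.0134, 0], [0, 0, 0]]' --delta_rot '[[0, 0, 0], [0, 0, 0], [0, 0, 0], [0, 0, 0], [0, 0, 0], [0, 0, 0], [0, 0, 0], [0, 0, 0], [0, 0, 0], [0, 0, 0], [0, 0, 0], [0, 0, 0], [0, 0, 0], [0, 0, 0], [0, 0, 0], [0, 0, 0], [0, 0, 0], [0, 0, 0]]' --grip '[-1, -1, -1, -1, -1, 1, 1, 1, 1, 1, 1, 1, 1, 1, 1, 1, 1, 1]'

```text
clock: 14.58
tool_pos: [0.4669, -0.1766, 0.2119]
eef_rot: [-0.13, 0.992, -0.0, -0.001]
contact_force: [0.5, -0.7, 0.3]
opening: 0.999
finger_force: 0.0
```

Run:
```python
from h import *
to(.469,-.1764,.1405)
r.snapshot("top")
for d in r.silhouettes("top","drawer_front")+r.silhouettes("top","drawer_unit"):
    m=d["pixels"];ys,xs=np.nonzero(m);print(d["confidence"],m.sum(),xs.min(),xs.max(),ys.min(),ys.max())
```

```text
t 14.57 pos [ 0.4669 -0.1766  0.2119] ylane 104.9 tool d [-0.0023 -0.0003  0.0714] zaxis [-0.002 -0.001 -1.   ] q [ 0.5   0.69 -0.38  2.02  0.5   0.52  1.6 ]
0.67 3099 227 302 184 252
0.96 7836 195 302 118 252
0.34 3124 227 303 183 252
```

Request:
play_rows --translation '[[-0.001, 0, 0.02], [0, 0, 0.02], [0, 0, 0.02], [0, 0, 0.011], [0, 0, 0], [0, 0, 0], [0, 0, 0], [0, 0, 0], [0, 0, 0], [0, 0, 0], [0, 0, -0.02], [0, 0, -0.035], [0, 0, -0.035], [0, 0, -0.035], [0, 0, -0.035], [0, 0, 0]]' --delta_rot '[[0, 0, 0], [0, 0, 0], [0, 0, 0], [0, 0, 0], [0, 0, 0], [0, 0, 0], [0, 0, 0], [0, 0, 0], [0, 0, 0], [0, 0, 0], [0, 0, 0], [0, 0, 0], [0, 0, 0], [0, 0, 0], [0, 0, 0], [0, 0, 0]]' --grip '[1, 1, 1, 1, 1, -1, -1, -1, -1, -1, -1, -1, -1, -1, -1, -1]'

```text
clock: 16.73
tool_pos: [0.4709, -0.1764, 0.3017]
eef_rot: [-0.13, 0.992, -0.001, 0.002]
contact_force: [1.3, 0.6, -1.8]
opening: 0.376
finger_force: 25.0
```

Request:
play_rows --translation '[[-0.0144, 0.036, 0], [-0.0144, 0.036, 0], [-0.0144, 0.036, 0], [-0.0144, 0.036, 0], [-0.0144, 0.036, 0], [0, 0, 0], [0, 0, 0]]' --delta_rot '[[0, 0, 0], [0, 0, 0], [0, 0, 0], [0, 0, 0], [0, 0, 0], [0, 0, 0], [0, 0, 0]]' --grip '[-1, -1, -1, -1, -1, -1, -1]'

```text
clock: 17.6
tool_pos: [0.4924, 0.0154, 0.2987]
eef_rot: [-0.13, 0.992, -0.0, -0.001]
contact_force: [1.0, -1.5, -1.1]
opening: 0.378
finger_force: 25.0
```

Run:
```python
from h import *
to(.492,.0164,.1565)
img=r.snapshot("scene")
cv2.imwrite("pics/g.png",cv2.resize(img[80:280,140:380],(720,600)))
```

```text
t 17.6 pos [0.4924 0.0154 0.2987] ylane 104.9 tool d [-0.0003  0.0011  0.1422] zaxis [-0.002 -0.001 -1.   ] q [ 0.18  0.55 -0.47  1.95  0.37  0.72  1.32]
```

View pics/g.png

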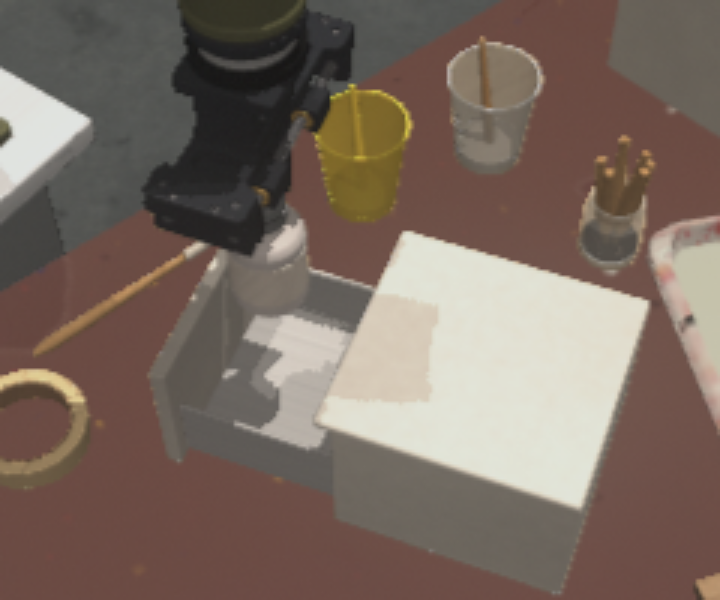

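Request:
play_rows --translation '[[0, 0.001, 0.03], [0, 0, 0.03], [0, 0, 0.03], [0, 0, 0.03], [0, 0, 0.014], [0, 0, 0.004], [0, 0, 0.0035], [0, 0, 0], [0, 0, 0]]' --delta_rot '[[0, 0, 0], [0, 0, 0], [0, 0, 0], [0, 0, 0], [0, 0, 0], [0, 0, 0], [0, 0, 0], [0, 0, 0], [0, 0, 0]]' --grip '[-1, -1, -1, -1, -1, -1, -1, -1, -1]'

```text
clock: 18.77
tool_pos: [0.4971, 0.0176, 0.1623]
eef_rot: [-0.129, 0.992, 0.0, 0.006]
contact_force: [0.1, 0.2, 32.3]
opening: 0.374
finger_force: 25.0
```

Run:
```python
from h import *
to(.492,.0164,.1565);print(r.get_state()["contact_force"])
```

```text
t 18.77 pos [0.4971 0.0176 0.1623] ylane 104.9 tool d [0.0053 0.0002 0.0058] zaxis [ 0.012  0.002 -1.   ] q [ 0.04  0.77 -0.27  2.07  0.57  0.36  1.14]
[ 0.10691166  0.20791459 32.29457138]
```

Request:
play_rows --translation '[[0, 0, -0.005], [0, 0, 0]]' --delta_rot '[[0, 0, 0], [0, 0, 0]]' --grip '[-1, -1]'

```text
clock: 19.02
tool_pos: [0.4929, 0.0164, 0.1636]
eef_rot: [-0.129, 0.992, -0.0, 0.0]
contact_force: [-1.1, -0.7, -1.1]
opening: 0.373
finger_force: 25.0
```

Run:
```python
from h import *
to(.492,.0164,.1565);s=r.get_state();print(s["contact_force"],s["moment"])
img=r.snapshot("scene");k=r.snapshot("wrist")
cv2.imwrite("pics/i.png",np.hstack([cv2.resize(img[110:260,180:330],(420,420)),cv2.resize(k,(380,285))[:].repeat(1,0) if 0 else cv2.copyMakeBorder(cv2.resize(k,(380,285)),0,135,0,0,cv2.BORDER_CONSTANT)]))
```

```text
t 19.02 pos [0.4929 0.0164 0.1636] ylane 104.9 tool d [0.0009 0.0002 0.0071] zaxis [ 0.001 -0.    -1.   ] q [ 0.05  0.77 -0.28  2.07  0.56  0.37  1.14]
[-1.14434101 -0.69592826 -1.10036504] [ 0.06263566 -0.01876817  0.00975334]
```

View pics/i.png

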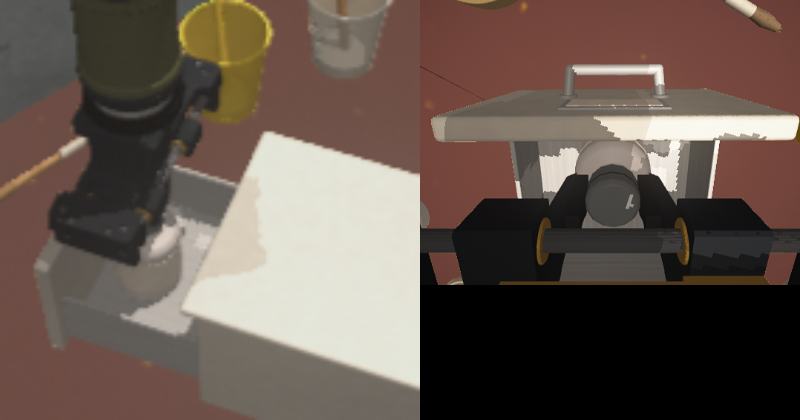

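Request:
play_rows --translation '[[0, 0, 0.001], [0, 0, 0.0005]]' --delta_rot '[[0, 0, 0], [0, 0, 0]]' --grip '[-1, -1]'

```text
clock: 19.38
tool_pos: [0.4933, 0.017, 0.1625]
eef_rot: [-0.13, 0.992, -0.0, 0.001]
contact_force: [-2.6, -0.6, 17.4]
opening: 0.375
finger_force: 25.0
```

Run:
```python
from h import *
to(.492,.0164,.1565);s=r.get_state();print(s["contact_force"],s["moment"])
M=R.from_quat(s["eef_rot"]).as_matrix();p=np.array(s["tool_pos"])
img=r.snapshot("wrist")
for h in(.02,.025,.03,.035,.04):
  q=p+M@np.c_[.017*np.cos(T),.017*np.sin(T),0*T+h].T.T.T if 0 else (M@np.c_[.017*np.cos(T),.017*np.sin(T),0*T+h].T).T+p
  u=proj("wrist",q);print(h,u.min(0).round(),u.max(0).round())
for d in r.silhouettes("wrist","bottle_p"):
  ys,xs=np.nonzero(d["pixels"]);print(d["confidence"],xs.min(),xs.max(),ys.min(),ys.max())
g=cv2.cvtColor(img,cv2.COLOR_BGR2GRAY);print(g[200:330:3,258].tolist());print(g[275,180:340:3].tolist())
```

```text
t 19.38 pos [0.4933 0.017  0.1625] ylane 104.9 tool d [ 0.0014 -0.0003  0.006 ] zaxis [ 0.002 -0.    -1.   ] q [ 0.04  0.77 -0.28  2.07  0.56  0.37  1.14]
[-2.5959028  -0.62204345 17.40579006] [-0.14607249  0.26174602 -0.00393182]
0.02 [213. 266.] [302. 341.]
0.025 [215. 259.] [301. 332.]
0.03 [217. 253.] [299. 323.]
0.035 [218. 247.] [298. 315.]
0.04 [219. 241.] [297. 308.]
0.71 209 310 192 305
0.67 0 10 271 305
0.48 14 511 88 379
[148, 149, 149, 148, 149, 149, 148, 76, 60, 60, 62, 58, 60, 61, 70, 71, 80, 74, 71, 71, 71, 72, 71, 71, 70, 71, 70, 70, 69, 70, 69, 68, 70, 69, 69, 83, 38, 37, 43, 45, 42, 44, 48, 48]
[28, 28, 28, 28, 27, 27, 25, 25, 26, 25, 24, 24, 22, 23, 22, 62, 70, 71, 70, 70, 70, 70, 71, 70, 70, 70, 71, 70, 70, 70, 70, 70, 69, 151, 147, 149, 70, 69, 61, 21, 22, 23, 24, 24, 25, 25, 26, 26, 27, 28, 27, 27, 29, 27]
```

Request:
play_rows --translation '[[0, 0, -0.001], [0, 0, 0]]' --delta_rot '[[0, 0, 0], [0, 0, 0]]' --grip '[-1, -1]'

```text
clock: 19.73
tool_pos: [0.4927, 0.0171, 0.1626]
eef_rot: [-0.13, 0.992, -0.0, -0.0]
contact_force: [-0.1, -0.0, 3.9]
opening: 0.378
finger_force: 25.0
```

Request:
play_rows --translation '[[0, 0, 0], [0, 0, 0], [0, 0, 0], [0, 0, 0], [0, 0, -0.015], [0, 0, -0.025], [0, 0, -0.025], [0, 0, 0]]' --delta_rot '[[0, 0, 0], [0, 0, 0], [0, 0, 0], [0, 0, 0], [0, 0, 0], [0, 0, 0], [0, 0, 0], [0, 0, 0]]' --grip '[1, 1, 1, 1, 1, 1, 1, 1]'

```text
clock: 20.72
tool_pos: [0.4937, 0.0173, 0.229]
eef_rot: [-0.13, 0.992, 0.0, 0.002]
contact_force: [0.3, -0.2, -0.4]
opening: 0.998
finger_force: 0.0
```

Run:
```python
from h import *
u=np.array([.965,.262]);c=np.array([.6512,.0596])
for n,d in(("front-30",-.1-.124-.030),("shut",-.1-.009)):
  w=c+u*d;print(n,w.round(4));to(w[0],w[1],.157)
r.snapshot("scene");print([(np.round(d["point"],3),d["confidence"]) for d in r.look_for("scene","bottle_p")])
```

```text
front-30 [ 0.4061 -0.0069]
t 20.73 pos [0.4937 0.0173 0.229 ] ylane 104.9 tool d [ 0.0911 -0.0009  0.0717] zaxis [ 0.003  0.001 -1.   ] q [ 0.12  0.66 -0.4   2.02  0.47  0.54  1.22]
shut [0.546 0.031]
t 20.73 pos [0.4937 0.0173 0.229 ] ylane 104.9 tool d [-0.0539 -0.0002  0.0722] zaxis [ 0.003  0.001 -1.   ] q [ 0.12  0.66 -0.4   2.02  0.47  0.54  1.22]
[(array([0.504, 0.006, 0.083]), 0.7), (array([ 0.65 , -0.208,  0.071]), 0.56)]
```

Request:
play_rows --translation '[[0.02, 0, 0], [0.025, 0, 0], [0.025, 0, 0], [0.021, 0, 0], [0, 0, 0.02], [0, 0, 0.02], [0, 0, 0.02], [0, 0, 0.012], [0, 0, 0]]' --delta_rot '[[0, 0, 0], [0, 0, 0], [0, 0, 0], [0, 0, 0], [0, 0, 0], [0, 0, 0], [0, 0, 0], [0, 0, 0], [0, 0, 0]]' --grip '[-1, -1, -1, -1, -1, -1, -1, -1, -1]'

```text
clock: 21.95
tool_pos: [0.4041, -0.0061, 0.1545]
eef_rot: [-0.13, 0.991, -0.0, -0.002]
contact_force: [-0.3, -0.2, -1.2]
opening: 0.012
finger_force: 0.0
```

Run:
```python
from h import *
to(.546,.031,.157);print(r.get_state()["contact_force"])
```

```text
t 21.95 pos [ 0.4041 -0.0061  0.1545] ylane 105.0 tool d [-0.1467 -0.0008 -0.0031] zaxis [-0.003 -0.001 -1.   ] q [-0.05  0.74 -0.08  2.34  0.69  0.09  1.04]
[-0.29968857 -0.15841816 -1.1592826 ]
```

Request:
play_rows --translation '[[-0.008, 0, 0], [-0.005, 0, 0], [-0.004, 0, 0], [-0.004, 0, 0], [-0.004, 0, 0], [-0.005, 0, 0], [-0.006, 0, 0], [-0.007, 0, 0], [-0.008, 0, 0], [-0.008, 0, 0], [-0.008, 0, 0], [-0.008, 0, 0], [-0.008, 0, 0], [-0.008, 0, 0], [-0.008, 0, 0], [-0.008, 0, 0], [-0.008, 0, 0], [-0.008, 0, 0], [-0.006, 0, 0], [-0.004, 0, 0]]' --delta_rot '[[0, 0, 0], [0, 0, 0], [0, 0, 0], [0, 0, 0], [0, 0, 0], [0, 0, 0], [0, 0, 0], [0, 0, 0], [0, 0, 0], [0, 0, 0], [0, 0, 0], [0, 0, 0], [0, 0, 0], [0, 0, 0], [0, 0, 0], [0, 0, 0], [0, 0, 0], [0, 0, 0], [0, 0, 0], [0, 0, 0]]' --grip '[-1, -1, -1, -1, -1, -1, -1, -1, -1, -1, -1, -1, -1, -1, -1, -1, -1, -1, -1, -1]'

```text
clock: 24.45
tool_pos: [0.5338, 0.0282, 0.1557]
eef_rot: [-0.13, 0.992, 0.0, 0.0]
contact_force: [-2.9, -0.1, 0.0]
opening: 0.003
finger_force: 0.8
```

Run:
```python
from h import *
to(.546,.031,.157);s=r.get_state();print(s["contact_force"],s["moment"])
```

```text
t 24.45 pos [0.5338 0.0282 0.1557] ylane 104.9 tool d [-0.0125 -0.0004 -0.0013] zaxis [ 0.  0. -1.] q [ 0.06  0.82 -0.33  1.95  0.56  0.46  1.15]
[-2.90802989 -0.12833298  0.00554417] [1.95480021e-01 3.88126943e-01 3.25457326e-04]
```

Request:
play_rows --translation '[[-0.003, 0, 0], [-0.003, 0, 0], [-0.003, 0, 0], [-0.002, 0, 0], [0, 0, 0]]' --delta_rot '[[0, 0, 0], [0, 0, 0], [0, 0, 0], [0, 0, 0], [0, 0, 0]]' --grip '[-1, -1, -1, -1, -1]'

```text
clock: 25.08
tool_pos: [0.5445, 0.0308, 0.1557]
eef_rot: [-0.13, 0.992, 0.0, 0.0]
contact_force: [-0.5, 0.3, -0.2]
opening: 0.004
finger_force: 0.2
```

Request:
play_rows --translation '[[-0.002, 0, 0], [0, 0, 0]]' --delta_rot '[[0, 0, 0], [0, 0, 0]]' --grip '[-1, -1]'

```text
clock: 25.32
tool_pos: [0.5463, 0.0312, 0.1557]
eef_rot: [-0.13, 0.992, -0.0, 0.0]
contact_force: [-0.1, -0.6, -0.2]
opening: 0.005
finger_force: 0.4
```

Request:
play_rows --translation '[[-0.002, 0, 0], [0, 0, 0]]' --delta_rot '[[0, 0, 0], [0, 0, 0]]' --grip '[-1, -1]'

```text
clock: 25.58
tool_pos: [0.5482, 0.0317, 0.1557]
eef_rot: [-0.13, 0.992, -0.0, 0.0]
contact_force: [-0.8, 0.0, 1.2]
opening: 0.006
finger_force: 0.4
```

Not at the stop yet; push on slowly until the force rises.

Request:
play_rows --translation '[[-0.002, 0, 0], [0, 0, 0]]' --delta_rot '[[0, 0, 0], [0, 0, 0]]' --grip '[-1, -1]'

```text
clock: 25.82
tool_pos: [0.5492, 0.032, 0.1556]
eef_rot: [-0.13, 0.992, -0.0, -0.001]
contact_force: [-4.1, -0.8, 2.8]
opening: 0.002
finger_force: 1.9
```

Request:
play_rows --translation '[[-0.002, 0, 0], [0, 0, 0]]' --delta_rot '[[0, 0, 0], [0, 0, 0]]' --grip '[-1, -1]'

```text
clock: 26.08
tool_pos: [0.5494, 0.032, 0.1556]
eef_rot: [-0.13, 0.992, -0.001, -0.003]
contact_force: [-7.9, -3.5, 7.4]
opening: 0.005
finger_force: 4.0
```

Request:
play_rows --translation '[[-0.002, 0, 0], [0, 0, 0]]' --delta_rot '[[0, 0, 0], [0, 0, 0]]' --grip '[-1, -1]'

```text
clock: 26.32
tool_pos: [0.5496, 0.0322, 0.1555]
eef_rot: [-0.13, 0.991, -0.001, -0.005]
contact_force: [-12.3, -3.5, 9.9]
opening: 0.007
finger_force: 6.0
```

Request:
play_rows --translation '[[0.01, 0, 0], [0.02, 0, 0], [0.02, 0, 0], [0, 0, -0.03], [0, 0, -0.03], [0, 0, -0.03], [0, 0, 0]]' --delta_rot '[[0, 0, 0], [0, 0, 0], [0, 0, 0], [0, 0, 0], [0, 0, 0], [0, 0, 0], [0, 0, 0]]' --grip '[-1, -1, -1, 1, 1, 1, 1]'

```text
clock: 27.2
tool_pos: [0.5074, 0.0211, 0.2477]
eef_rot: [-0.13, 0.992, 0.0, 0.003]
contact_force: [-0.4, 1.1, -0.6]
opening: 0.435
finger_force: 0.0
```

Run:
```python
from h import *
to(.640,-.2003,.1405)
M={}
for c in("scene","top"):
  im=r.snapshot(c);l=r.silhouettes(c,"drawer_unit");M[c]=max(l,key=lambda d:d["pixels"].sum())["pixels"];print(c,M[c].sum())
  if c=="scene": cv2.imwrite("pics/j.png",im)
  for t in("bottle_p","mixing_cup"): print(t,[(np.round(d["point"],3).tolist(),round(d["confidence"],2)) for d in r.look_for(c,t)])
for o in(0,.004,.008,.014,.02):
  D=[box(-.1,.1,-.095,.095,0,.138),box(-.1-o,-.086-o,-.094,.094,.004,.128),box(-.124-o,-.1-o,-.035,.035,.053,.068)]
  m=render("scene",D,.6512,.0596,.265);a=M["scene"];print(o,1-np.minimum(m,a).sum()/np.maximum(m,a).sum())
```

```text
t 27.2 pos [0.5074 0.0211 0.2477] ylane 104.9 tool d [-0.0704 -0.248   0.1077] zaxis [ 0.007  0.002 -1.   ] q [ 0.15  0.65 -0.45  1.97  0.47  0.62  1.22]
scene 9257
bottle_p [([0.651, -0.211, 0.074], 0.71)]
mixing_cup [([0.439, 0.218, 0.055], 0.93), ([0.48, 0.343, 0.068], 0.9)]
top 2982
bottle_p [([0.628, -0.192, 0.069], 0.65)]
mixing_cup [([0.421, 0.238, 0.043], 0.59), ([0.488, 0.353, 0.049], 0.56)]
0 0.05424441718540518
0.004 0.06468999590466573
0.008 0.0798973704900301
0.014 0.1018414858220047
0.02 0.12243239838607367
```

View pics/j.png

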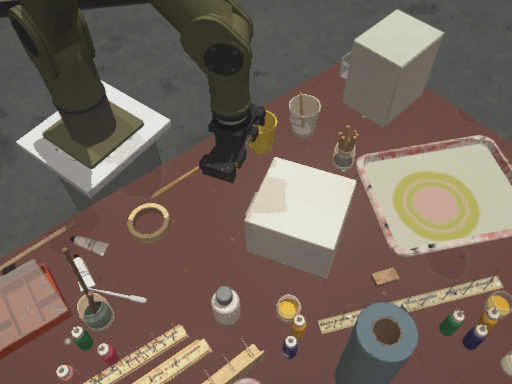

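Request:
play_rows --translation '[[-0.0088, -0.031, 0], [-0.0088, -0.031, 0], [-0.0088, -0.031, 0], [-0.0088, -0.031, 0], [-0.0088, -0.031, 0], [-0.0088, -0.031, 0], [-0.0088, -0.031, 0], [-0.0088, -0.031, 0], [0, 0, 0.02], [0, 0, 0.015], [0, 0, 0]]' --delta_rot '[[0, 0, 0], [0, 0, 0], [0, 0, 0], [0, 0, 0], [0, 0, 0], [0, 0, 0], [0, 0, 0], [0, 0, 0], [0, 0, 0], [0, 0, 0], [0, 0, 0]]' --grip '[1, 1, 1, 1, 1, 1, 1, 1, 1, 1, 1]'

```text
clock: 28.98
tool_pos: [0.6358, -0.1992, 0.2085]
eef_rot: [-0.131, 0.991, 0.001, -0.002]
contact_force: [-0.9, 0.3, -0.3]
opening: 1.001
finger_force: 0.0
```

Run:
```python
from h import *
to(.640,-.2003,.1375)
```

```text
t 28.98 pos [ 0.6358 -0.1992  0.2085] ylane 105.1 tool d [-0.004  -0.0024  0.071 ] zaxis [-0.005  0.002 -1.   ] q [ 0.48  0.89 -0.48  1.5   0.48  0.88  1.67]
```

Request:
play_rows --translation '[[-0.002, -0.002, 0.02], [0, 0, 0.02], [0, 0, 0.02], [0, 0, 0.01], [0, 0, 0], [0, 0, 0]]' --delta_rot '[[0, 0, 0], [0, 0, 0], [0, 0, 0], [0, 0, 0], [0, 0, 0], [0, 0, 0]]' --grip '[1, 1, 1, 1, 1, 1]'

```text
clock: 29.72
tool_pos: [0.6403, -0.2023, 0.1412]
eef_rot: [-0.13, 0.992, -0.0, 0.001]
contact_force: [0.1, -0.6, 0.9]
opening: 1.0
finger_force: 0.0
```

Run:
```python
from h import *
to(.640,-.2003,.1375)
```

```text
t 29.73 pos [ 0.6403 -0.2023  0.1412] ylane 104.9 tool d [-0.0003  0.002   0.0037] zaxis [ 0.001 -0.    -1.   ] q [ 0.46  0.98 -0.44  1.52  0.53  0.76  1.63]
```

Close with a firmer grip, lift by 130 mm.

Request:
play_rows --translation '[[0, 0.002, 0.004], [0, 0, 0], [0, 0, 0], [0, 0, 0], [0, 0, 0], [0, 0, 0], [0, 0, 0], [0, 0, 0], [0, 0, -0.01], [0, 0, -0.02], [0, 0, -0.03], [0, 0, -0.03], [0, 0, -0.03], [0, 0, -0.03], [0, 0, -0.03], [0, 0, -0.01], [0, 0, 0]]' --delta_rot '[[0, 0, 0], [0, 0, 0], [0, 0, 0], [0, 0, 0], [0, 0, 0], [0, 0, 0], [0, 0, 0], [0, 0, 0], [0, 0, 0], [0, 0, 0], [0, 0, 0], [0, 0, 0], [0, 0, 0], [0, 0, 0], [0, 0, 0], [0, 0, 0], [0, 0, 0]]' --grip '[1, 1, -1, -1, -1, -1, -1, -1, -1, -1, -1, -1, -1, -1, -1, -1, -1]' --squeeze 45

```text
clock: 31.85
tool_pos: [0.6392, -0.2004, 0.327]
eef_rot: [-0.13, 0.992, -0.0, 0.0]
contact_force: [-0.7, 0.1, -2.9]
opening: 0.371
finger_force: 43.6
```

Run:
```python
from h import *
to(.4814,.3428,.29)
```

```text
t 31.85 pos [ 0.6392 -0.2004  0.327 ] ylane 104.9 tool d [0.0124 0.5655 0.0369] zaxis [ 0.001 -0.    -1.   ] q [ 0.5   0.77 -0.53  1.38  0.4   1.11  1.74]
```

Request:
play_rows --translation '[[0, 0.012, 0], [0, 0.022, 0], [0, 0.034, 0], [0, 0.034, 0], [0, 0.034, 0], [0, 0.034, 0], [0, 0.034, 0], [0, 0.034, 0], [0.002, 0.034, 0], [0.002, 0.034, 0], [0.002, 0.034, 0], [0.002, 0.034, 0], [0.002, 0.034, 0], [0.002, 0.034, 0], [0, 0.034, 0], [0, 0.03, 0], [0, 0.022, 0], [0, 0.012, 0], [0, 0, 0], [0, 0, 0]]' --delta_rot '[[0, 0, 0], [0, 0, 0], [0, 0, 0], [0, 0, 0], [0, 0, 0], [0, 0, 0], [0, 0, 0], [0, 0, 0], [0, 0, 0], [0, 0, 0], [0, 0, 0], [0, 0, 0], [0, 0, 0], [0, 0, 0], [0, 0, 0], [0, 0, 0], [0, 0, 0], [0, 0, 0], [0, 0, 0], [0, 0, 0]]' --grip '[-1, -1, -1, -1, -1, -1, -1, -1, -1, -1, -1, -1, -1, -1, -1, -1, -1, -1, -1, -1]'

```text
clock: 34.35
tool_pos: [0.4888, 0.3169, 0.3263]
eef_rot: [-0.129, 0.992, -0.001, -0.0]
contact_force: [0.1, -0.4, -2.5]
opening: 0.376
finger_force: 43.6
```

Run:
```python
from h import *
to(.4814,.3428,.285)
s=r.get_state();M=R.from_quat(s["eef_rot"]).as_matrix();p=np.array(s["tool_pos"])
img=r.snapshot("wrist")
for h in(.025,.03,.035,.04,.045):
  u=proj("wrist",(M@np.c_[.017*np.cos(T),.017*np.sin(T),0*T+h].T).T+p);print(h,u.min(0).round(),u.max(0).round())
cv2.imwrite("pics/k.png",np.hstack([cv2.resize(img,(400,300)),cv2.resize(r.snapshot("scene"),(400,300))]))
```

```text
t 34.35 pos [0.4888 0.3169 0.3263] ylane 104.9 tool d [0.0005 0.027  0.0413] zaxis [-0.    -0.002 -1.   ] q [-0.36  0.64 -0.51  1.66  0.37  0.94  0.83]
0.025 [215. 259.] [301. 332.]
0.03 [217. 252.] [299. 323.]
0.035 [218. 246.] [298. 315.]
0.04 [220. 241.] [297. 308.]
0.045 [221. 235.] [296. 301.]
```

View pics/k.png

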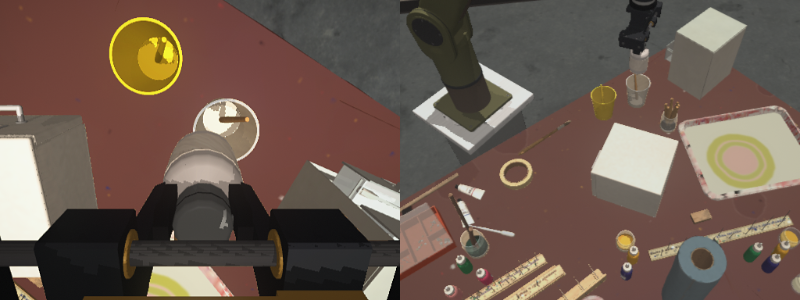

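Request:
play_rows --translation '[[0, 0.007, 0], [0, 0.012, 0], [0, 0.008, 0], [0, 0, 0.01], [0, 0, 0.015], [0, 0, 0.01], [0, 0, 0.005], [0, 0, 0], [0, 0, 0], [0, 0, 0], [0, 0, 0], [0, 0, 0]]' --delta_rot '[[0, 0, 0], [0, 0, 0], [0, 0, 0], [0, 0, 0], [0, 0, 0], [0, 0, 0], [0, 0, 0], [0, 0, 0], [0, 0, 0], [0, 0, 0], [0, 0, 0], [0, 0, 0]]' --grip '[-1, -1, -1, -1, -1, -1, -1, -1, -1, -1, -1, -1]'

```text
clock: 35.95
tool_pos: [0.4816, 0.3444, 0.2869]
eef_rot: [-0.13, 0.992, 0.0, 0.0]
contact_force: [0.1, 0.2, -3.3]
opening: 0.372
finger_force: 43.6
```

Run:
```python
from h import *
to(.4814,.3428,.285)
s=r.get_state();print(s["qd"].round(3),s["contact_force"],s["finger_force"])
r.snapshot("scene")
for t in("bottle_p","mixing_cup","brush_jar"): print(t,[(np.round(d["point"],3).tolist(),round(d["confidence"],2)) for d in r.look_for("scene",t)])
m=max(r.silhouettes("scene","mixing_cup"),key=lambda d:np.nonzero(d["pixels"])[1].mean())["pixels"]
print(fit({"scene":m},CUP,[.48,.343]))
for d in r.silhouettes("scene","bottle_p"):
  ys,xs=np.nonzero(d["pixels"]);print(d["confidence"],xs.min(),xs.max(),ys.min(),ys.max())
for z in(.13,.14,.15): u=proj("scene",BOT[0]+[s["tool_pos"][0],s["tool_pos"][1],z]);print(z,u.min(0),u.max(0))
```

```text
t 35.95 pos [0.4816 0.3444 0.2869] ylane 104.9 tool d [ 0.0006 -0.0015  0.0019] zaxis [ 0.  0. -1.] q [-0.42  0.69 -0.48  1.68  0.4   0.87  0.76]
[ 0.002 -0.001  0.     0.001  0.001 -0.001 -0.   ] [ 0.10487265  0.22612091 -3.34028782] 43.586821029894054
bottle_p [([0.497, 0.324, 0.195], 0.86), ([0.586, -0.054, 0.06], 0.56)]
mixing_cup [([0.483, 0.338, 0.064], 0.84), ([0.419, 0.225, 0.066], 0.63), ([0.592, -0.049, 0.063], 0.36)]
brush_jar [([0.637, 0.298, 0.065], 0.9)]
(array([0.48069643, 0.34232454]), np.float64(0.146388028381793))
0.88 296 319 65 98
0.5 245 250 224 248
0.13 [294.57185395  67.9399823 ] [319.27465604 103.27249417]
0.14 [294.76969944  64.7931294 ] [319.65303009 100.41397252]
0.15 [294.97016841  61.60319724] [320.03667124  97.51697111]
```

The underside is at about 0.148 m, centred over the cup and still.

```bash
python3 -c "
from plant import r
print(r.finish_job())"
```

```text
the job is handed in; nothing more can be done
None
```

I handed the job in at about 36 s of the 72 s: the lighter bottle (about 0.5 N) is in the shut drawer, and the heavier one (about 2.8 N) is held still over the mixing cup, underside about 148 mm up. The lighter bottle slipped about 5 mm in the grip before it was set down, and I did not see inside the drawer once it was shut.

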